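Find the heavy side of a fan impeller on the balancing stand and hold it down

TASK

Take the brake bar off the fan impeller on the balancing stand and lay it flat, knob up, on the free worktop clear of the stand, leaving the other things where they are, and let the impeller swing until it stops by itself. Then turn the impeller about a quarter turn by hand, let go and let it swing out once more, to be sure which side is heavy. Once it has stopped by itself, pinch its rim without turning it and finish still holding it so, heavy side down, for a colleague to mark the light side.

Things in the scene. Friction and masses are not known exactly. Their poses are not given: they have to be found in the camera images.
- stand: Balancing stand, fixed: grey base plate 250 x 150 mm, top at 16 mm; two uprights at y = +-56 mm carry the axle in ball bearings (highest point 134 mm, so both sides of the impeller's upper half are free); rear post with a fork at x = +110 mm, 212 mm high. Origin on the worktop below the middle of the axle; y axis along the axle, x axis across it towards the rear post, z up.
- axle_mid (a point): Middle of the axle and of the impeller, 115 mm above the worktop. The axle lies along the stand's y axis.
- impeller (a joint): Turning angle (rad, many turns) of the blue fan impeller on its spindle: 150 mm diameter, 36 mm wide along the axle, flat sides, 0.37 kg; pinch it from above across its 36 mm at the rim. 0 with the white mark at the top, grows as the top moves towards the rear post. It has an unseen heavy spot, its angle unknown: free, it swings (period 1.5 s) and stops by itself within about 6 s.
- mark (a point): White painted line across the impeller's rim; this point is on the rim, 75 mm from the axle. It only shows how far the impeller has turned and does not mark the heavy side.
- brake_bar: Loose steel bar 160 x 20 x 8 mm, 0.35 kg, that stops the impeller: the rubber shoe under its front lies on top of the rim (190 mm high), the one under its rear in the fork of the rear post (26 mm wide, cheeks 22 mm high: lift it straight up). Origin mid length, at the underside of its shoes; x axis along the bar to the fork, z up. Shoes 10 mm high, bar's top at 18 mm.
- knob (a point): Middle of the black round knob on the middle of the brake bar: upright, 26 mm diameter, 30 mm high (23 to 53 mm above the bar's origin), the place to grip the bar from above. This point is 38 mm above the bar's origin, also when it lies on the worktop. Free worktop for the bar: right of the stand, about x 0.47, y -0.36.
- loupe: Bystander: small black loupe, 43 mm across, 30 mm high. Origin at the middle of its underside.
- marker: Bystander: white marker pen with a black cap, 135 mm long, 17 mm thick, lying. Origin at its middle, on the worktop.
- tape: Bystander: small roll of black tape, 62 mm across, 19 mm high. Origin at the middle of its underside.
- screwdriver: Bystander: yellow screwdriver, 156 mm long, 21 mm thick, lying. Origin at its middle, on the worktop.
Mind the look-alikes: they are no part of the job. There is more than one size of the brake_bar; the job needs the smaller.

How it is judged:
By the outcome, as a careful person would: the job done as asked, in the order asked, and still so for the second after the job is handed in, while the arm keeps its last pose, push and grip.
It also fails if it takes over 58 s, if anything falls off the work surface, if the arm or the gripper's body presses on something with over 40 N, if the wrist force passes 120 N, or if a joint passes its speed limit or range.

ROBOT

A 6-joint arm with a two-finger parallel gripper is mounted at the origin on a cart in front of the work surface, level with it; the furniture and walls round the work are solid. World frame = base frame: x ahead of the robot, y to its left, z up, the work surface at z = 0. Lengths are in m, angles in rad, forces in N, time in s.
With the tool pointing down it reaches from about 0.35 to 0.8 m from the base axis. Payload 7.3 kg.
Tool frame: the origin (TCP) lies between the finger pads; the fingertips stand 25 mm ahead of it and the grasp point (between the pads) lies 6 mm ahead of it (r.tip_extent is the distance from the TCP to the fingertips, in m); z points along the fingers, y is the line along which they close (so a half turn about z gives the same grasp; the last joint's range is limited). The gripper opens to 85 mm and grips with 20 to 120 N. Pads are 22 mm wide; open, the fingers measure 114 mm over their backs; the gripper's body (76 mm by 85 mm) begins 54 mm behind the grasp point. The pads swing forward as they close: fully open they stand 13 mm farther back than shut.
Start: joints at [-1.357, 0.342, 1.524, -0, 1.275, -0.146], TCP at [0.185, -0.491, 0.256] pointing down, gripper open.
Joint ranges: [-2.53, 2.53], [-0.77, 2.02], [0.04, 2.7], [-1, 4.14], [0.28, 2.66], [-3.11, 3.11]. Speed limits (rad/s): [2.57, 2.57, 3.14, 3.14, 3.14, 3.14].

INTERFACE

Orientations are given as a unit quaternion [x, y, z, w].
In Python, from workcell import r, command_gripper, optics gives the robot as it stands. The module is installed in compiled form; this text tells all that it offers. Calls block until the motion is done:
- r.reach(position, orientation): joint-space move of the TCP to a pose.
- r.move_straight(position, orientation=None, speed=0.15, max_force=None): straight line of the TCP; orientation=None keeps the orientation; speed is the mean speed in m/s. With max_force (N) it stops when the force on the tool has changed by that much, and returns True; else False.
- r.movej(angles): joint-space move.
- command_gripper(opening, force=None): finger opening in m; force is the grip in N (None keeps the last); returns when the fingers have stopped.
- r.hold(seconds).
- r.solve_ik(position, orientation): joint angles nearest the present ones, or None.
- r.read_state(): the state.
- optics.get_image(name): name is "scene" or "top"; returns (picture, depth): 420x560x3 uint8, red, green, blue; 420x560 float32, m along the optical axis (not along the pixel's ray), 0 where there is no reading.
- optics.camera_model(name): a dict with "K" (3x3 intrinsics, pixels), "R" (3x3) and "t" (3): a world point X has camera coordinates R X + t. Camera axes: x right, y down, z forward; pixel columns grow to the right and rows downward; lengths in m; the calibration is good to about 2 mm. A picture is of the moment at which its call begins. camera_model takes no time and is no camera call.
A pose or a line that the arm cannot do raises r.PlanningError and nothing moves.
- r.finish_job(): hands the job in; it is judged then, once.
The state is a dict: "time_s": time; "joint_positions": joint angles; "dq": joint speeds; "tau": joint torques, N m; "eef_pos": TCP position; "eef_rot": TCP orientation; "contact_force": force on the tool from outside, world axes, zero at the start; "torque": the same for the moment, N m; "grip_width": finger opening in m; "grip_force": force on a finger pad.
Only numpy, scipy, OpenCV 4.12 (cv2) and the standard library are available. Lean on these libraries where they do the work, as an engineer would, in place of code of your own. Each camera call takes 0.05 s, during which the arm holds its last target. There are 200 camera calls.

## Working session

There is one attempt and no reset: what is moved stays moved. The work goes in short steps, each a Python script; the robot and the scene stay as the last script left them, time stands still between calls to the robot, and variables do not carry over. Pictures are saved under pics/ and viewed, at most 10 in all, crops included, and the job is handed in when it is done.

```bash
mkdir -p pics; cat > h.py <<'E'
import numpy as np, cv2
from workcell import r, command_gripper, optics
def shot(cam,name=None):
    im,d=optics.get_image(cam)
    if name: cv2.imwrite(f'pics/{name}.png',im[:,:,::-1])
    return im,d
def cloud(cam,d):
    m=optics.camera_model(cam);K,R,t=map(np.asarray,(m['K'],m['R'],m['t']))
    v,u=np.indices(d.shape)
    c=np.stack([(u-K[0,2])/K[0,0]*d,(v-K[1,2])/K[1,1]*d,d],-1)
    w=(c-t)@R
    w[d<=0]=np.nan
    return w
E
python3 - <<'E'
from h import *
for c in('scene','top'):
    im,d=shot(c,c+'0'); np.savez(c+'0.npz',im=im,d=d,w=cloud(c,d))
    m=optics.camera_model(c); print(c,-np.asarray(m['R']).T@m['t'])
print(r.read_state()['time_s'],r.tip_extent, r.read_state()['eef_rot'])
E
```

```text
scene [-0.1967066   0.51052502  1.18626607]
top [ 0.32243538 -0.14868641  1.18521517]
0.1 0.025 [ 9.83859492e-01  1.78941583e-01 -2.67989961e-05 -6.40063304e-04]
```

View pics/scene0.png

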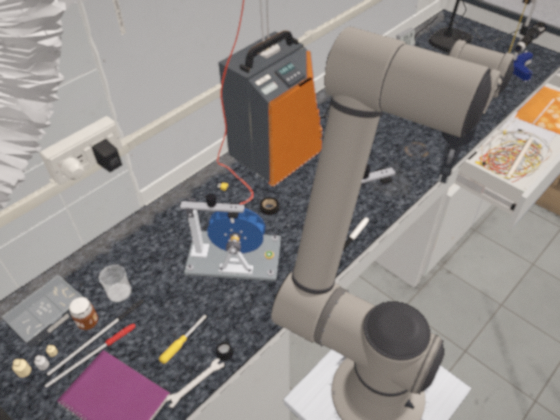

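View pics/top0.png

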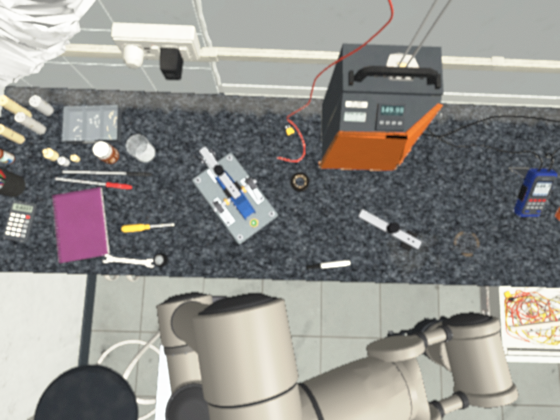

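The scene view shows the stand at (235,240) with the bar on it (knob at 211,200), and a look-alike bar on the worktop at (380,178). In the top view the stand is at (233,195), the look-alike bar at (390,229), the tape at (300,181) and the marker at (335,265).

```bash
python3 - <<'E'
from h import *
t=np.load('top0.npz'); s=np.load('scene0.npz')
a=cv2.resize(t['im'][135:250,180:300],None,fx=5,fy=5,interpolation=cv2.INTER_CUBIC)[:575,:600]
cv2.imwrite('pics/crop_top.png',a[:,:,::-1])
a=cv2.resize(s['im'][180:290,170:300],None,fx=5,fy=5,interpolation=cv2.INTER_CUBIC)
cv2.imwrite('pics/crop_scene.png',a[:,:,::-1])
w=t['w']; np.set_printoptions(precision=4,suppress=True)
def pts(n,w,m):
    p=w[m]; p=p[np.isfinite(p).all(1)]
    if len(p)<5: print(n,len(p));return
    c,sz,ang=cv2.minAreaRect(p[:,:2].astype(np.float32)); print(n,len(p),'mean',p.mean(0),'rect',np.array(c),np.array(sz),ang,'zmax',p[:,2].max())
    return p
reg=np.zeros(w.shape[:2],bool);reg[135:250,180:280]=1
z=w[...,2]
pts('bar z>.195',w,reg&(z>.195)&(z<.26))
pts('knob z>.225',w,reg&(z>.22)&(z<.26))
pts('bartop',w,reg&(z>.200)&(z<.215))
pts('base',w,reg&(z>.010)&(z<.022))
pts('stand all',w,reg&(z>.010)&(z<.26))
reg[:]=0;reg[200:255,350:430]=1
pts('lookalike',w,reg&(z>.008)&(z<.03)); pts('lookknob',w,reg&(z>.035))
reg[:]=0;reg[165:197,285:315]=1; pts('tape',w,reg&(z>.006))
reg[:]=0;reg[255:275,300:360]=1; pts('marker',w,reg&(z>.006))
for u,v in[(300,181),(320,225),(350,200)]: print(u,v,w[v,u])
# where is the free spot
m=optics.camera_model('top');K,R,tt=map(np.asarray,(m['K'],m['R'],m['t']))
for P in[(.47,-.36,0),(.47,-.28,0),(.47,-.44,0)]:
    c=K@(R@P+tt);print(P,c[:2]/c[2])
E
```

```text
bar z>.195 607 mean [ 0.5536 -0.023   0.2123] rect [ 0.5595 -0.0184] [0.1597 0.0455] 38.696990966796875 zmax 0.24785256864486258
knob z>.225 98 mean [ 0.5573 -0.0196  0.2404] rect [ 0.5585 -0.0186] [0.0237 0.0249] 2.200071096420288 zmax 0.24785256864486258
bartop 461 mean [ 0.555  -0.0215  0.2076] rect [ 0.5584 -0.0175] [0.1597 0.0449] 40.10905075073242 zmax 0.21483760592131512
base 2154 mean [ 0.5187 -0.0471  0.0165] rect [ 0.5635 -0.0874] [0.2507 0.2624] 38.5779914855957 zmax 0.021976145000068968
stand all 4065 mean [ 0.5216 -0.0459  0.0725] rect [ 0.5635 -0.0874] [0.2507 0.2624] 38.5779914855957 zmax 0.24785256864486258
lookalike 616 mean [ 0.4379 -0.5329  0.0214] rect [ 0.4427 -0.5242] [0.1499 0.1717] 12.447787284851074 zmax 0.02957114865727641
lookknob 129 mean [ 0.4428 -0.5195  0.0635] rect [ 0.4429 -0.5222] [0.0301 0.0319] 1.527486801147461 zmax 0.07338717334766952
tape 229 mean [ 0.585  -0.2435  0.0177] rect [ 0.5971 -0.2401] [0.0729 0.1068] 77.7079086303711 zmax 0.02509697634994719
marker 220 mean [ 0.3299 -0.335   0.0142] rect [ 0.3371 -0.3363] [0.0455 0.1694] 1.6986699104309082 zmax 0.021013534471417995
300 181 [ 0.5908 -0.247  -0.0007]
320 225 [ 0.4523 -0.3121  0.0007]
350 200 [ 0.5351 -0.4068 -0.0025]
(0.47, -0.36, 0) [335.287 219.878]
(0.47, -0.28, 0) [309.7969 219.0699]
(0.47, -0.44, 0) [360.7129 220.6841]
```

View pics/crop_top.png

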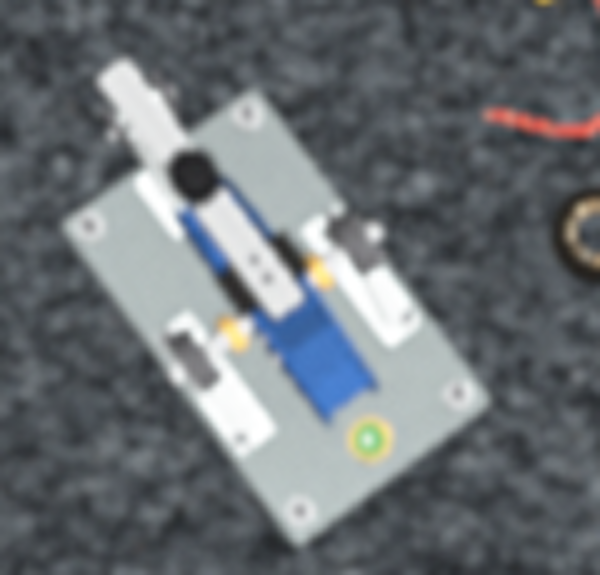

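View pics/crop_scene.png

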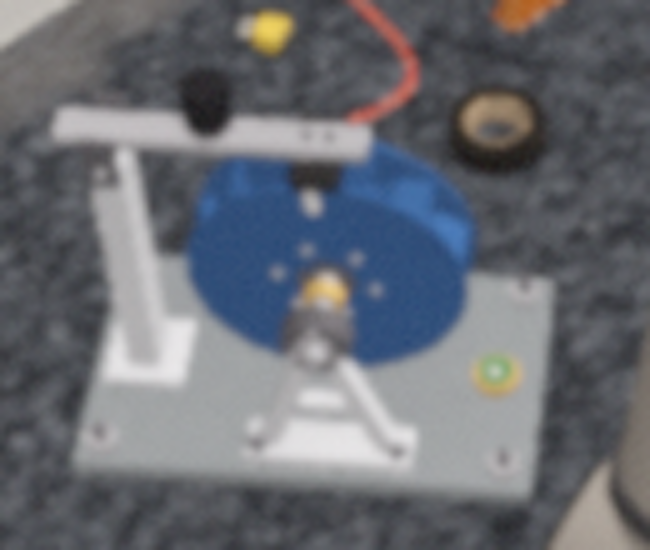

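The crops show the bar's rear shoe in the fork, its knob at crop (195,175), and the impeller under its front end. It's 160 mm long, so it's the smaller one. The white mark isn't visible yet. Next I'll refine the stand frame and check IK for the whole job.

```bash
cat >> h.py <<'E'
from scipy.spatial.transform import Rotation as Ro
YAW=np.radians(38.6); AX=np.array([.5155,-.053,.115])
def frame():
    ex=np.array([np.cos(YAW),np.sin(YAW),0]); return ex,np.array([-ex[1],ex[0],0])
def quat(phi,sg):   # tool looking at the axle from rim angle phi (0=top, + rear)
    ex,ey=frame(); z=-(np.cos(phi)*np.array([0,0,1])+np.sin(phi)*ex); y=sg*ey
    return Ro.from_matrix(np.stack([np.cross(y,z),y,z],1)).as_quat()
def rim(phi,rad):
    ex,_=frame(); return AX+rad*(np.cos(phi)*np.array([0,0,1])+np.sin(phi)*ex)
E
python3 - <<'E'
from h import *
np.set_printoptions(precision=4,suppress=True)
t=np.load('top0.npz');w=t['w']
m=optics.camera_model('top');K,R,tt=map(np.asarray,(m['K'],m['R'],m['t'])); C=-R.T@tt
def at(u,v,z):
    d=R.T@np.linalg.solve(K,[u,v,1.]); return C+d*(z-C[2])/d[2]
cr=np.array([(62,228),(255,90),(492,405),(300,548)])/5+[179.6,134.6]
P=np.array([at(u,v,.016) for u,v in cr]); print(P[:,:2],'centre',P.mean(0)); 
for i in range(4):
    e=P[(i+1)%4]-P[i]; print(np.hypot(*e[:2]),np.degrees(np.arctan2(e[1],e[0])))
im=t['im'].astype(int); blue=(im[...,2]>im[...,0]+60)&(w[...,2]>.05)
blue[:, :180]=0;blue[:,290:]=0;blue[:135]=0;blue[250:]=0
p=w[blue]; ex,ey=frame(); q=p-AX; print('blue n',len(p),'x',np.percentile(q@ex,[1,50,99]),'y',np.percentile(q@ey,[1,10,50,90,99]),'zmax',p[:,2].max())
hi=p[p[:,2]>.15]; print('y hi',np.percentile((hi-AX)@ey,[1,50,99]))
knob=np.array(at((195/5+179.6),(175/5+134.6),.243)); print('knob px',knob)
for sg in(1,-1):
    print('pick',sg,r.solve_ik([.5585,-.0186,.237],quat(0,sg)),'place',r.solve_ik([.47,-.345,.05],quat(0,sg)))
    for a in(15,0,-30,-45,-60,-75,-90):
        print(a,r.solve_ik(rim(np.radians(a),.068),quat(np.radians(a),sg)))
E
```

```text
[[ 0.578   0.0907]
 [ 0.671  -0.0249]
 [ 0.4756 -0.1798]
 [ 0.3842 -0.0655]] centre [ 0.5272 -0.0449  0.016 ]
0.14827906376473088 -51.184021580263334
0.24931888099132965 -141.56942465838276
0.14639049489850517 128.64468579818805
0.2488756797214991 38.86482598303271
blue n 343 x [-0.0699 -0.0409  0.0643] y [-0.0178 -0.0156  0.0017  0.0149  0.0173] zmax 0.1911537887258682
y hi [-0.018   0.0015  0.0173]
knob px [ 0.558  -0.0208  0.243 ]
pick 1 [-0.1704  0.4193  1.4605 -0.      1.2618 -2.4149] place [-0.7646  0.676   1.5916 -0.      0.874  -3.0091]
15 [-0.1226  0.5316  1.4673 -0.1916  1.3322 -2.304 ]
0 [-0.2504  0.4016  1.6517 -0.      1.0883 -2.4949]
-30 [-0.5988  0.2941  1.9903  0.7078  0.8258  2.9571]
-45 [-0.7851  0.362   2.1237  1.0877  0.9165  2.4399]
-60 [-0.9395  0.5259  2.2129  1.3113  1.1089  2.0236]
-75 [-1.0386  0.7605  2.2412  1.3939  1.3312  1.7134]
-90 [-1.0723  1.0148  2.2018  1.396   1.5577  1.4969]
pick -1 [-0.1704  0.4193  1.4605 -0.      1.2618  0.7267] place [-0.7646  0.676   1.5916 -0.      0.874   0.1325]
15 [-0.1226  0.5316  1.4673 -0.1916  1.3322  0.8376]
0 [-0.2504  0.4016  1.6517 -0.      1.0883  0.6467]
-30 [-0.5988  0.2941  1.9903  0.7078  0.8258 -0.1845]
-45 [-0.7851  0.362   2.1237  1.0877  0.9165 -0.7017]
-60 [-0.9395  0.5259  2.2129  1.3113  1.1089 -1.118 ]
-75 [-1.0386  0.7605  2.2412  1.3939  1.3312 -1.4282]
-90 [-1.0723  1.0148  2.2018  1.396   1.5577 -1.6447]
```

```bash
python3 - <<'E'
from h import *
np.set_printoptions(precision=4,suppress=True)
q=quat(0,-1); k=np.array([.558,-.0197,0])
def st(n):
    s=r.read_state(); print(n,round(s['time_s'],2),s['eef_pos'],s['contact_force'],s['grip_width'],s['grip_force'])
r.reach(k+[0,0,.34],q)
r.move_straight(k+[0,0,.237],q,speed=.12,max_force=15); st('down')
command_gripper(.015,force=50); st('grip')
r.move_straight(k+[0,0,.33],speed=.1); st('lift')
s=r.read_state()
if .02<s['grip_width']<.032:
    p=np.array([.47,-.345,0])
    r.reach(p+[0,0,.16],q); st('over')
    r.move_straight(p+[0,0,.062],speed=.12)
    print(r.move_straight(p+[0,0,.045],speed=.03,max_force=6)); st('placed')
    shot('top','t1')
E
```

```text
down 3.28 [ 0.5584 -0.0199  0.2378] [-0.3379  0.0329  1.2374] 0.08544669838589847 0.0
grip 3.87 [ 0.5581 -0.0197  0.2373] [-0.6587 -0.0848  1.9081] 0.02469402717037973 49.104323387145996
lift 4.95 [ 0.5577 -0.0197  0.3291] [-0.3976 -0.068  -3.2178] 0.02436075123115926 49.22345459461212
over 6.36 [ 0.4709 -0.3443  0.1607] [-0.0161  0.3847 -3.4076] 0.02458723613059553 49.23555672168732
True
placed 7.83 [ 0.4699 -0.3449  0.0474] [-0.1545  0.9784  4.9228] 0.02487830801946856 49.862621426582336
```

```bash
python3 - <<'E'
from h import *
p=np.array([.47,-.345,0])
command_gripper(.06); r.move_straight(p+[0,0,.16],speed=.15)
prev=None
while 1:
    im,d=shot('scene'); t=r.read_state()['time_s']
    c=im[180:290,170:300].astype(int)
    if prev is not None: print(round(t,2),np.abs(c-prev).mean().round(2),(np.abs(c-prev).max(2)>40).sum())
    prev=c
    if t>14: break
    r.hold(.45)
im2,_=shot('top')
a=cv2.resize(im[180:290,170:300],None,fx=4,fy=4,interpolation=cv2.INTER_CUBIC)[:,:,::-1]
b=cv2.resize(im2[135:280,190:380],None,fx=2,fy=3)[:,:,::-1]
b=cv2.resize(im2[150:290,195:335],(440,440),interpolation=cv2.INTER_CUBIC)[:,:,::-1]
cv2.imwrite('pics/st1.png',np.hstack([cv2.resize(a,(400,340)),cv2.resize(b,(400,400))[:340]]))
np.save('rest1.npy',im)
E
```

```text
9.77 1.4 0
10.27 1.38 0
10.77 1.37 0
11.27 1.38 0
11.77 1.38 0
12.27 1.39 0
12.77 1.39 0
13.27 1.38 0
13.77 1.39 0
14.27 1.4 0
```

View pics/st1.png

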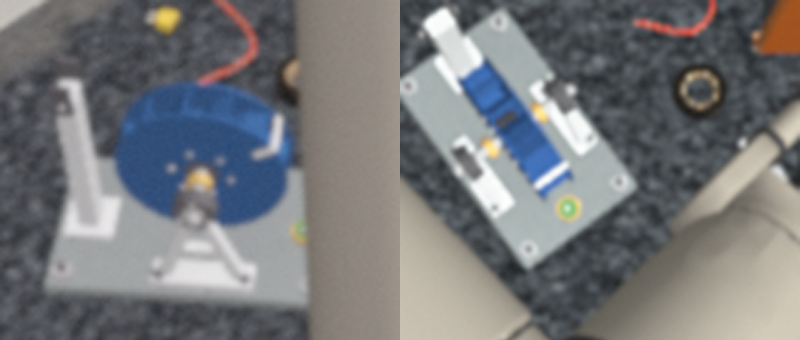

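The impeller is at rest with the white mark on the front of the rim (left panel 268,140). The bar isn't in this crop, so I'll check it later. For the quarter turn I'll pinch the rim at the front and carry it round to the top.

```bash
cat >> h.py <<'E'
def mark(cam,im,d):
    w=cloud(cam,d)-AX; ex,ey=frame(); x,y,z=w@ex,w@ey,w[...,2]; rr=np.hypot(x,z)
    i=im.astype(int); m=(i.min(2)>150)&(abs(y)<.016)&(rr>.068)&(rr<.082)
    return (np.degrees(np.arctan2(np.median(x[m]),np.median(z[m]))).round(1),int(m.sum())) if m.sum()>2 else (None,0)
E
python3 - <<'E'
from h import *
D=np.radians
print([mark(c,*shot(c)) for c in('top','scene')])
a0,a1=-70,18
r.reach(rim(D(a0),.20),quat(D(a0),-1))
command_gripper(.058)
print(r.move_straight(rim(D(a0),.068),quat(D(a0),-1),speed=.12,max_force=12))
command_gripper(.02,force=25)
s=r.read_state(); print(s['time_s'],s['grip_width'],s['grip_force'],s['contact_force'],[mark(c,*shot(c)) for c in('top','scene')])
E
```

```text
[(np.float64(-57.4), 22), (np.float64(-58.0), 21)]
False
17.4333 0.03598659483532123 25.94334840774536 [-4.72191551 -2.43276008  1.28274041] [(np.float64(-58.5), 24), (np.float64(-58.9), 20)]
```

```bash
python3 - <<'E'
from h import *
D=np.radians
for a in np.linspace(-70,18,9)[1:]:
    r.move_straight(rim(D(a),.068),quat(D(a),-1),speed=.035)
    s=r.read_state(); print(round(a),round(s['time_s'],2),np.round(s['contact_force'],1),round(s['grip_width'],4))
print([mark(c,*shot(c)) for c in('top','scene')])
command_gripper(.085)
r.move_straight(rim(D(18),.15),speed=.15)
r.reach(rim(0,.20),quat(0,-1))
for i in range(14):
    r.hold(.3); print(round(r.read_state()['time_s'],2),[mark(c,*shot(c)) for c in('top','scene')])
E
```

```text
-59 18.06 [-10.2  -5.2   6.2] 0.0357
-48 18.58 [-12.9  -5.6  10.8] 0.0358
-37 19.11 [-10.8  -4.8  14.5] 0.0356
-26 19.63 [-9.3 -3.8 15.9] 0.0358
-15 20.16 [-7.8 -2.4 18.1] 0.0356
-4 20.68 [-5.3  1.4 19.4] 0.0359
7 21.21 [-1.7  3.7 19.9] 0.0353
18 21.73 [ 1.2  6.3 19.8] 0.0356
[(np.float64(27.8), 12), (None, 0)]
23.77 [(np.float64(-56.0), 21), (None, 0)]
24.17 [(np.float64(-61.2), 18), (None, 0)]
24.57 [(np.float64(-60.9), 18), (None, 0)]
24.97 [(np.float64(-60.5), 18), (None, 0)]
25.37 [(np.float64(-61.0), 18), (None, 0)]
25.77 [(np.float64(-60.3), 18), (None, 0)]
26.17 [(np.float64(-60.8), 17), (None, 0)]
26.57 [(np.float64(-60.3), 17), (None, 0)]
26.97 [(np.float64(-60.1), 18), (None, 0)]
27.37 [(np.float64(-60.2), 18), (None, 0)]
27.77 [(np.float64(-60.4), 18), (None, 0)]
28.17 [(np.float64(-60.1), 17), (None, 0)]
28.57 [(np.float64(-60.6), 18), (None, 0)]
28.97 [(np.float64(-60.4), 18), (None, 0)]
```

```bash
python3 - <<'E'
from h import *
im,d=shot('top');im3,_=shot('scene');m=[mark('top',im,d)]
r.reach(np.array([.40,-.30,.30]),quat(0,-1))
im1,d1=shot('scene');im2,d2=shot('top')
print(r.read_state()['time_s'],m,mark('scene',im1,d1),mark('top',im2,d2))
f=lambda i,a,b,c,e:cv2.resize(i[a:b,c:e],(400,300),interpolation=cv2.INTER_CUBIC)
o=np.vstack([np.hstack([f(im,140,260,180,340),f(im3,180,285,170,310)]),np.hstack([f(im2,140,260,180,340),f(im1,180,285,170,310)])])
cv2.imwrite('pics/st2.png',o[:,:,::-1])
E
```

```text
30.325 [(np.float64(-61.0), 18)] (np.float64(-61.5), 18) (np.float64(-59.7), 21)
```

View pics/st2.png

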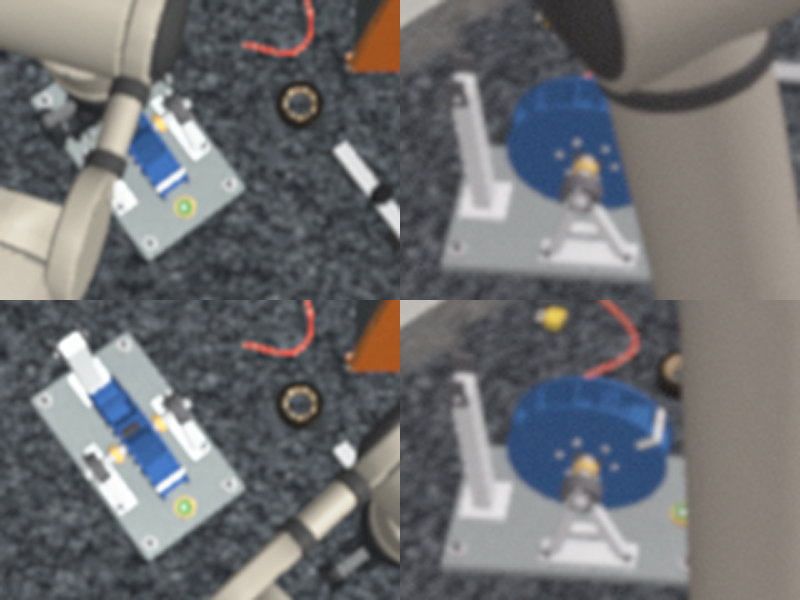

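The wheel came back to about −60° (scene mark at 655,430, top mark at 172,488), against −57.7° the first time, and it has stopped. Next is the final pinch from above.

```bash
python3 - <<'E'
from h import *
q=quat(0,-1)
r.reach(rim(0,.17),q); command_gripper(.06)
print(r.read_state()['time_s'],r.move_straight(rim(0,.068),q,speed=.08,max_force=10),mark('top',*shot('top')))
command_gripper(.025,force=30); r.hold(.6)
s=r.read_state(); print(s['time_s'],s['grip_width'],s['grip_force'],s['contact_force'],s['eef_pos'])
im,d=shot('top','fin');im3,_=shot('scene');print(mark('top',im,d))
f=lambda i,a,b,c,e:cv2.resize(i[a:b,c:e],(400,400),interpolation=cv2.INTER_CUBIC)
cv2.imwrite('pics/st3.png',np.hstack([f(im,140,290,190,440),f(im3,150,310,150,400)])[:,:,::-1])
w=cloud('top',d); g=np.zeros(d.shape,bool); g[190:252,300:358]=1
k=w[g&(w[...,2]>.035)&(w[...,2]<.07)]; b=w[g&(w[...,2]>.01)&(w[...,2]<.024)]
print('knob',k.mean(0),k[:,2].max(),'bar',cv2.minAreaRect(b[:,:2].astype(np.float32)),np.percentile(b[:,2],[20,50,80]))
E
```

```text
31.7583 False (np.float64(-59.7), 16)
34.1667 0.035625351982758256 31.05023503303528 [-1.51990888  1.12624397  5.01755808] [ 0.51559254 -0.05297504  0.18338839]
(np.float64(-60.6), 17)
knob [ 0.46989063 -0.34272825  0.0522641 ] 0.05846354107753636 bar ((0.4856279790401459, -0.3217846155166626), (0.20908978581428528, 0.04486345127224922), 43.797935485839844) [0.01549612 0.01833452 0.02049856]
```

View pics/st3.png

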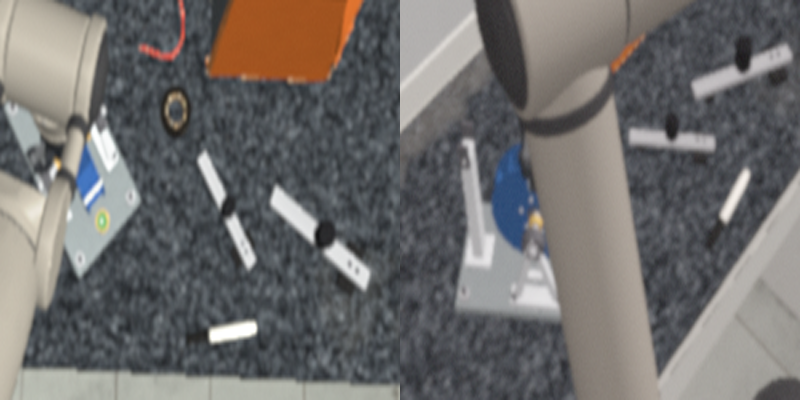

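The bar lies flat with its knob up (left panel 228,205), the bystanders are untouched, and the rim is pinched with the mark unchanged.

```bash
python3 -c "
from h import *
print(r.finish_job())"
```

```text
the job is handed in; nothing more can be done
None
```

The job is handed in at about 34 s of the 58 s: the brake bar lies flat, knob up, on the free worktop; the impeller stopped by itself with the mark at about −58° the first time and −60° after an 86° turn by hand; and the gripper is still pinching its rim from above, heavy side down, with the mark moved less than 1° during the pinch (about the measuring scatter).

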